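Seat the lens barrel in the sprung V-block and hold it down

TASK

Take the thicker of the two lens barrels out of the parking rack, lift it clear and lower it gently into the V-groove of the sprung metal V-block, centred lengthwise so that it lies in both V's and flat along the groove. Press it straight down so that it bears on both sides of the groove and the V-block sinks by about 4 mm, roughly half its travel, and finish while holding it pressed like that. Leave the thinner barrel in the rack, and do not shift the dropper bottle or the flat packet of tissues.

Things in the scene. Friction and masses are not known exactly. Their poses are not given: they have to be found in the camera images.
- barrel_mid (a point): Centre of the thicker lens barrel, the one to be seated: a dark metal cylinder 30 mm in diameter and 110 mm long, about 0.16 kg, lying level; its x axis runs along the cylinder. Bright ring near each end, fine grooves round the middle where it is gripped; both ends alike. It starts in either place of the rack, its centre 38 mm above the bench.
- barrel: The thicker lens barrel itself; origin at its centre, x along the cylinder.
- slim_barrel_mid (a point): Centre of the thinner lens barrel, which stays in the rack: the same but 20 mm in diameter, 110 mm long; its centre 31 mm above the bench.
- rack: Parking rack, fixed to the bench: grey plate 116 x 150 x 6 mm with black V saddles, tops 30 mm above the bench. Origin at the centre of its underside. The barrels lie along its x axis at y = +42.5 and -42.5 mm; the saddles stand 30 to 44 mm from their middles, so between them the fingers have 60 mm of free space down to the plate.
- seat (a point): Where the barrel's centre lies when seated in the V-block: 62 mm above the bench with the block at rest, sinking with it. x along the groove, y across, z up. Two 90 degree V's lie 30 to 50 mm either side of it along x; their tops are 4 mm below it and 50 mm wide overall. Between them is a 60 mm gap for the fingers, down to the carriage plate, whose top is 30 mm below it.
- station: Base plate under the sprung V-block, fixed to the bench, 136 x 66 mm; origin at the centre of its underside, x along the groove. The steel faces of the V's are polished and slippery.
- carriage (a joint): How far the sprung V-block is pressed down, m: 0 at rest, 0.009 at its stop. The spring takes about 5 N (beyond the barrel's weight) before it gives, then 1.5 N per mm: about 11 N at 4 mm, 18 N at the stop.
- left_vee: The +y flanks of both V's (the +y contact line); origin on the carriage, 38 mm below the seat.
- right_vee: The -y flanks of both V's (the -y contact line); origin on the carriage, 38 mm below the seat.
- lens_cleaner: Bystander: small dropper bottle, 33 mm across, 93 mm tall, standing beyond the V-block; origin under its centre.
- lens_tissue: Bystander: flat packet of lens tissues, 60 x 90 x 10 mm, lying beyond the rack; origin under its centre.

How it is judged:
By the outcome, as a careful person would: the job done as asked, in the order asked, and still so for the second after the job is handed in, while the arm keeps its last pose, push and grip.
It also fails if it takes over 38 s, if anything falls off the work surface, if the arm or the gripper's body presses on something with over 40 N, if the wrist force passes 120 N, or if a joint passes its speed limit or range.

ROBOT

A 7-joint arm with a two-finger parallel gripper is mounted at the origin on a cart in front of the work surface, level with it; the furniture and walls round the work are solid. World frame = base frame: x ahead of the robot, y to its left, z up, the work surface at z = 0. Lengths are in mm, angles in degrees, forces in N, time in s.
With the tool pointing down it reaches from about 350 to 900 mm from the base axis. Payload 7.2 kg.
Tool frame: the origin (TCP) lies midway between the tips of the shut fingers; the grasp point (between the pads) lies 19 mm behind it; z points along the fingers, y is the line along which they close (so a half turn about z gives the same grasp; the last joint's range is limited). The gripper opens to 85 mm and grips with 20 to 120 N. Pads are 22 mm wide; open, the fingers measure 114 mm over their backs; the gripper's body (76 mm by 85 mm) begins 54 mm behind the grasp point. The pads swing forward as they close: fully open they stand 13 mm farther back than shut.
Start: joints at [72.353, 23.554, -0.728, 91.456, 0.321, 64.991, -4.71], TCP at [148.43, -607.122, 231.297] pointing down, gripper open.
Joint ranges: [-169.25, 169.25], [-16.82, 113.86], [-84.01, 82.57], [7.8, 145.47], [-59.2, 239.2], [7.22, 106.19], [-163.78, 163.78]. Speed limits (degrees/s): [136.94, 136.94, 172.46, 172.46, 180, 180, 180].

INTERFACE

Orientations are given as [roll, pitch, yaw] about the fixed x, y, z axes, in that order (R = Rz(yaw) Ry(pitch) Rx(roll)).
In Python, from cell import arm gives the robot as it stands.
- The arm moves only by the shell command python3 -m crank 'ROWS' [FORCE]. ROWS is JSON, a list of rows, each a list of 5 numbers: the finger opening in mm, from 0 to 85.4, then the shift along the world's x, y, z in mm, then the turn about the world's z in degrees. A call has 1 to 20 rows; each row shifts and turns the commanded pose from where the row before left it; what a row does not reach is not made up. A row lasts 1/8 s, in which the tool goes at most 62.5 mm and 10.7 degrees, less where a joint would pass 70% of its speed; a pose out of reach is approached as far as the arm can. A call with a gripper value outside its range is refused whole. The fingers move at their own pace and stop on an object; FORCE is the grip in N (left out, the last holds). Time passes only in rows, so rows that do not move let the fingers close. It gives the time, the measured TCP pose, the force, the opening and the grip force at its end, in the units of the state.
- arm.get_state(): the state, without advancing time (a new reading comes with each control period).
- arm.get_image(name): name is "side" or "top"; returns the picture (384x512x3 uint8, red, green, blue); there is no depth.
- arm.camera_model(name): a dict with "K" (3x3 intrinsics, pixels), "rvec" (rotation vector, rad) and "tvec" (3), from world to camera coordinates, as OpenCV has them. Camera axes: x right, y down, z forward; pixel columns grow to the right and rows downward; lengths in mm; the calibration is good to about 2 mm. A picture is of the moment at which its call begins. camera_model takes no time and is no camera call.
- arm.hand_in(): hands the job in; it is judged then, once.
Trained networks look in the newest picture that a camera, given by its name, has taken for a name from the list of things; names that differ only in an ending like _2 or _b are one class to them, and where a whole thing is asked for, a point or a joint stands for the part that bears it (a point fixed in the world has none). Each returns a list of dicts, best first, with "confidence" (0 to 1); they miss things now and then, are a little off and sometimes report something else, mostly with a low value. They report only what shows in the picture. A call takes as long as a camera call.
- arm.outline_of(query, camera): "pixels" (384x512 bool, what is visible of it) and "extent" ([left, top, right, bottom] in pixels, round what is visible of it).
The state is a dict: "time": time; "joint_pos": joint angles; "qd": joint speeds; "joint_efforts": joint torques, N m; "eef_pos": TCP position; "orientation": TCP orientation; "wrist_force": force on the tool from outside, world axes, zero at the start; "ft_torque": the same for the moment, N m; "finger_gap": finger opening in mm; "grasp_force": force on a finger pad.
Only numpy, scipy, OpenCV 4.12 (cv2) and the standard library are available. Lean on these libraries where they do the work, as an engineer would, in place of code of your own. Each camera call takes 0.05 s, during which the arm holds its last target. There are 200 camera calls.

## Working session

There is one attempt and no reset: what is moved stays moved. The work goes in short steps, Python scripts to look and compute and a shell command to move; the robot and the scene stay as the last step left them, time stands still between calls to the robot, and variables do not carry over. Pictures are saved under pics/ and viewed, at most 10 in all, crops included, and the job is handed in when it is done.

```bash
mkdir -p pics
cat > h.py <<'E'
from cell import arm
import numpy as np, cv2
def cam(n):
    m=arm.camera_model(n);K=np.array(m["K"],float);R=cv2.Rodrigues(np.array(m["rvec"],float))[0];t=np.array(m["tvec"],float).ravel();return K,R,t
def back(n,uv,z):
    K,R,t=cam(n);d=R.T@np.linalg.inv(K)@np.array([uv[0],uv[1],1.]);c=-R.T@t;return c+d*(z-c[2])/d[2]
def proj(n,p):
    K,R,t=cam(n);q=K@(R@np.array(p,float)+t);return q[:2]/q[2]
def shot(n,f):
    im=arm.get_image(n);cv2.imwrite(f"pics/{f}.png",im[:,:,::-1]);return im
E
python3 - <<'E'
from h import *
a=shot("top","t0");b=shot("side","s0")
cv2.imwrite("pics/both0.png",cv2.resize(np.hstack([a,b])[:,:,::-1],(800,300)))
for n in("top","side"):
    K,R,t=cam(n);print(n,-R.T@t,K[0,0])
    for q in("barrel","slim_barrel_mid","rack","station","carriage","left_vee","right_vee","lens_cleaner","lens_tissue"):
        for r in arm.outline_of(q,n)[:2]:
            rr=cv2.minAreaRect(np.argwhere(r["pixels"])[:,::-1].astype(np.float32));print(n,q,round(r["confidence"],2),np.round(r["extent"]),np.round(rr[0],1),np.round(rr[1],1),round(rr[2],1))
s=arm.get_state();print(s["time"],s["eef_pos"],s["orientation"],s["finger_gap"],s["wrist_force"])
E
```

```text
top [ 418.67042372  105.75434516 1001.52924907] 357.27542700211757
top barrel 0.85 [226. 200. 251. 239.] [239.5 217. ] [40.7  9.8] 63.4
top barrel 0.27 [322. 186. 367. 235.] [344.  209.7] [49.2 26.8] 59.0
top slim_barrel_mid 0.61 [201. 213. 224. 253.] [211. 232.] [41.1  8. ] 63.4
top rack 0.89 [193. 198. 258. 250.] [225.5 224.5] [41.6 55. ] 63.4
top rack 0.37 [322. 182. 368. 236.] [344.  209.7] [49.6 27.4] 58.7
top station 0.6 [322. 184. 367. 234.] [344.2 210.1] [48.7 26.6] 58.7
top carriage 0.57 [328. 185. 366. 234.] [345.6 209.3] [47.8 23. ] 59.0
top left_vee 0.6 [152. 147. 184. 183.] [167.9 163.8] [22.5 31.9] 18.4
top left_vee 0.42 [330. 193. 355. 229.] [342.  211.5] [36.9  8.9] 59.3
top right_vee 0.53 [339. 189. 364. 223.] [351.  205.8] [37.7 11.3] 59.3
top lens_cleaner 0.7 [308. 157. 323. 170.] [316.5 163.3] [11.6 17.2] 33.7
top lens_tissue 0.7 [154. 149. 186. 182.] [167.7 163.7] [21.5 31.3] 17.5
side [522.79888484 992.59066663 877.24703228] 498.17081445769185
side barrel 0.91 [247. 195. 293. 225.] [270.2 206.9] [13.4 47.1] 73.4
side slim_barrel_mid 0.82 [266. 224. 308. 242.] [285.9 233.3] [ 8.8 47.8] 72.1
side rack 0.81 [244. 208. 311. 261.] [277.9 229.8] [57.5 49.3] 62.5
side station 0.97 [242. 121. 291. 159.] [264.4 138.2] [28.8 50.7] 72.1
side station 0.52 [251. 129. 290. 146.] [268.4 136.9] [ 8.2 35.7] 72.9
side carriage 0.65 [241. 118. 288. 150.] [264.1 135.1] [20.6 45.1] 72.9
side left_vee 0.56 [251. 128. 288. 147.] [268.2 136.7] [ 8.6 36. ] 72.9
side right_vee 0.66 [244. 124. 280. 143.] [263.3 129.8] [11.1 34.8] 73.1
side lens_cleaner 0.78 [208. 136. 229. 166.] [217.5 149.5] [27. 11.] 90.0
side lens_tissue 0.86 [171. 268. 217. 299.] [193.8 283.1] [44.1 25.2] 16.3
1.0 [ 148.42794448 -607.09844445  231.31558178] [1.79998360e+02 8.38411179e-04 1.37430210e+01] 85.48991845262131 [-0.34811666  0.13561429  0.28630079]
```

View pics/t0.png

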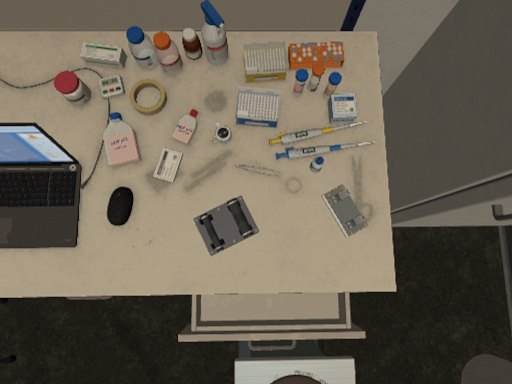

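View pics/s0.png

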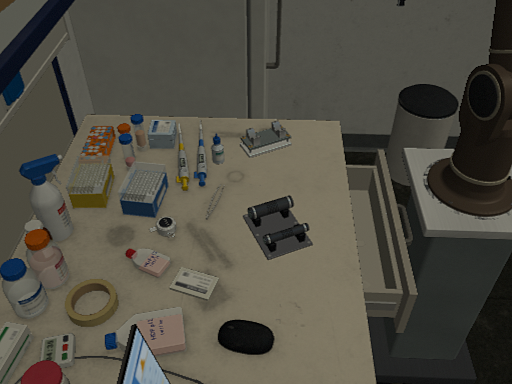

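The top view shows the rack at about (226,225), with the thick barrel at (240,217) and the slim one at (211,232). The V-block is at (345,210), the bottle at (317,164) and the tissues at (168,165). The side view agrees, with the thick barrel at (270,207) and the block at (265,138).

```bash
cat > meas.py <<'E'
from h import *
from scipy.optimize import least_squares
def axis(n,mask,z):
    p=np.argwhere(mask)[:,::-1].astype(np.float32)
    r=cv2.minAreaRect(p);b=cv2.boxPoints(r)
    c=back(n,p.mean(0),z);c2=back(n,r[0],z)
    e=[b[1]-b[0],b[2]-b[1]];e=max(e,key=np.linalg.norm)
    d=back(n,np.array(r[0])+e/2,z)-back(n,np.array(r[0])-e/2,z)
    return c[:2],c2[:2],np.degrees(np.arctan2(d[1],d[0])),np.linalg.norm(d)
E
python3 - <<'E'
from meas import *
for n in("top","side"):
    arm.get_image(n)
    for q,z in(("barrel",42),("slim_barrel_mid",33),("rack",6),("station",5),("carriage",50),("left_vee",50),("right_vee",50),("lens_cleaner",46),("lens_tissue",10)):
        r=arm.outline_of(q,n)
        if q=="left_vee" and n=="top": r=[k for k in r if k["extent"][0]>300]
        if r: c,c2,a,l=axis(n,r[0]["pixels"],z);print(n,q,np.round(c,1),np.round(c2,1),round(a,1),round(l,1))
a=arm.get_image("top")[170:250,300:390];b=arm.get_image("side")[110:170,225:315]
f=lambda i:cv2.resize(i,(400,int(i.shape[0]*400/90)),interpolation=cv2.INTER_CUBIC)
a,b=f(a),f(b);b=cv2.copyMakeBorder(b,0,a.shape[0]-b.shape[0],0,0,0)
cv2.imwrite("pics/v.png",np.hstack([a,b])[:,:,::-1])
E
```

```text
top barrel [525.9 143.3] [525.6 143.5] -153.8 112.9
top slim_barrel_mid [487.4 218.7] [487.1 218.7] -154.0 110.5
top rack [506.9 184.7] [508.7 181.7] -63.8 152.1
top station [ 545.8 -150.7] [ 546.1 -151.4] -150.8 134.2
top carriage [ 541.7 -142.3] [ 542.3 -143.4] -152.2 126.9
top left_vee [ 531.8 -136.5] [ 536.2 -134.4] -152.4 98.3
top right_vee [ 548.3 -160.9] [ 550.1 -159.3] -150.4 100.8
top lens_cleaner [670.  -69.5] [670.2 -70. ] -34.7 46.9
top lens_tissue [681.8 346.5] [681.9 347.1] -14.6 90.6
side barrel [524.3 146.4] [524.4 146.2] -154.7 117.8
side slim_barrel_mid [487.6 220.7] [487.7 220.9] -154.3 115.8
side rack [506.8 195.9] [506.6 185.3] 114.0 177.1
side carriage [ 544.9 -125. ] [ 547.1 -131. ] -150.5 143.7
side left_vee [ 537.5 -124.4] [ 537.  -124.6] -151.3 108.6
side right_vee [ 558.  -153.7] [ 554.5 -156.3] -149.0 108.0
side lens_cleaner [672.4 -59.9] [673.8 -66. ] 99.7 125.1
side lens_tissue [681.7 352.6] [681.9 351.6] 161.1 99.9
```

View pics/v.png

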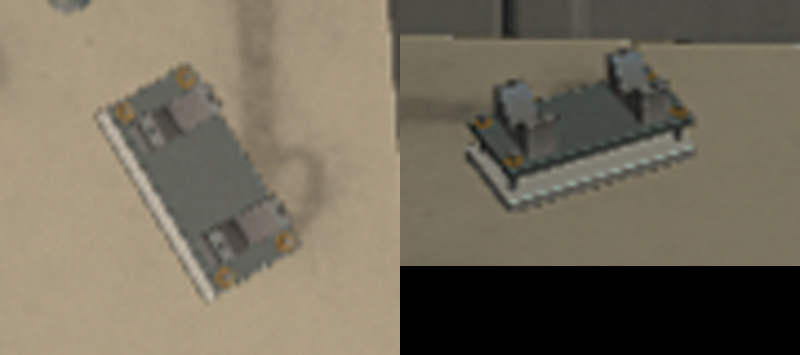

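The crop shows the V-block's four carriage screws clearly in both views. I'll use them to find the seat, and head for the rack at the same time.

```bash
python3 - <<'E'
from h import *
S=400/90
top=[(187,77),(124,111),(225,276),(286,242)]; side=[(652,77),(484,121),(513,160),(680,113)]
for n,pts,o in(("top",top,(300,170)),("side",side,(225-90,110))):
    P=[]
    for p in pts:
        uv=(np.array(p)+.5)/S-.5+np.array(o)
        if n=="side": uv[0]=(p[0]-400+.5)/S-.5+225
        P.append(back(n,uv,32)[:2])
    P=np.array(P);print(n,np.round(P.mean(0),1),np.round(P,0).tolist())
E
python3 -m crank '[[75,40,34,0,1],[75,40,34,0,1],[75,40,34,0,1],[75,40,34,0,1],[75,40,34,0,1],[75,40,34,0,1],[75,40,34,0,1],[75,10,52,0,1],[75,10,52,0,1],[75,10,52,0,1],[75,10,52,0,1],[75,10,52,0,1.4],[75,10,51,0,0],[75,10,50,0,0],[75,9,50,-20,0],[75,9,50,-40,0],[75,9,50,-40,0],[75,0,0,0,0]]' 40
```

```text
top [ 544.4 -149.1] [[607.0, -141.0], [586.0, -100.0], [482.0, -158.0], [503.0, -197.0]]
side [ 544.3 -150.6] [[501.0, -197.0], [607.0, -144.0], [587.0, -104.0], [483.0, -158.0]]
time: 4.35
eef_pos: [522.7, 142.8, 131.1]
orientation: [-179.8, 0.2, 26.5]
wrist_force: [-0.8, -0.7, 0.5]
finger_gap: 75.0
grasp_force: 0.0
```

```bash
python3 -m crank '[[75,3,0,-40,0],[75,0,0,-40,0],[75,0,0,-20,0],[75,0,0,-12,0],[75,0,0,0,0],[26,0,0,0,0],[26,0,0,0,0],[26,0,0,0,0],[26,0,0,0,0],[26,0,0,0,0],[26,0,0,0,0]]' 50
```

```text
time: 5.72
eef_pos: [526.4, 143.6, 23.7]
orientation: [-179.7, -0.1, 26.4]
wrist_force: [-9.8, 10.8, 12.9]
finger_gap: 28.7
grasp_force: 48.4
```

```bash
python3 -m crank '[[26,0,0,0,0],[26,0,0,0,0]]'
python3 - <<'E'
from h import *
a=arm.get_image("side")[150:260,210:340]
cv2.imwrite("pics/g.png",cv2.resize(a,None,fx=5,fy=5,interpolation=cv2.INTER_CUBIC)[:,:,::-1])
s=arm.get_state();print(s["eef_pos"],s["wrist_force"],s["ft_torque"],s["finger_gap"])
E
```

```text
time: 5.98
eef_pos: [526.4, 143.6, 23.7]
orientation: [-179.7, -0.1, 26.4]
wrist_force: [-10.1, 11.5, 12.5]
finger_gap: 28.4
grasp_force: 48.4
[526.38442037 143.5768898   23.70750518] [-9.44975299 10.21528878 12.30121786] [ 2.40293158  2.10151411 -0.06285751] 28.223786505212075
```

View pics/g.png

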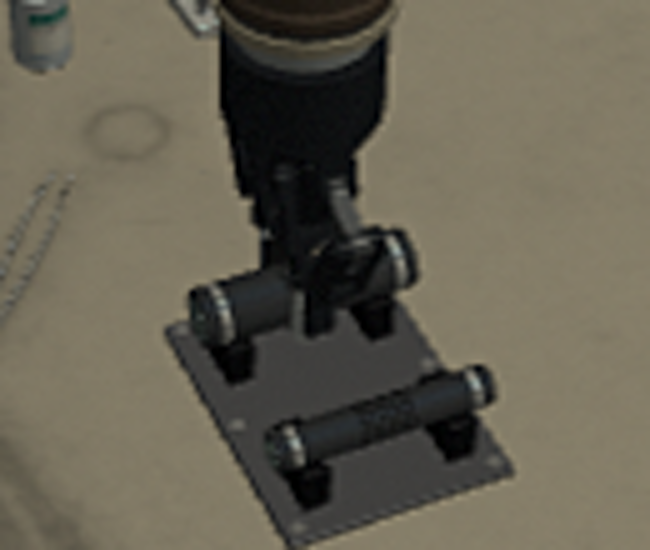

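```bash
python3 -m crank '[[42,0,0,0,0],[42,0,0,0,0],[42,0,0,0,0]]'
```

```text
time: 6.4
eef_pos: [528.1, 138.0, 22.1]
orientation: [180.0, -0.0, 26.1]
wrist_force: [0.0, 0.4, 0.0]
finger_gap: 41.8
grasp_force: 0.0
```

```bash
python3 -m crank '[[42,-2.5,5.5,-3,0],[42,0,0,0,0]]'; python3 -m crank '[[26,0,0,0,0],[26,0,0,0,0],[26,0,0,0,0],[26,0,0,0,0],[26,0,0,0,0]]' 50
```

```text
time: 6.65
eef_pos: [524.8, 144.6, 18.6]
orientation: [-180.0, 0.0, 26.2]
wrist_force: [-0.3, -0.3, 0.0]
finger_gap: 42.1
grasp_force: 0.0
time: 7.28
eef_pos: [525.6, 143.5, 19.1]
orientation: [180.0, -0.0, 26.1]
wrist_force: [1.3, -4.8, 2.3]
finger_gap: 28.5
grasp_force: 49.2
```

```bash
python3 -m crank '[[26,0,0,15,0],[26,0,0,25,0],[26,0,0,40,0],[26,0,0,40,0],[26,0,0,0,0],[26,0,0,0,0]]'
python3 - <<'E'
from meas import *
s=arm.get_state();p=s["eef_pos"];z=p[2]+19;print(np.round(p,1),s["orientation"],s["wrist_force"],s["finger_gap"])
for n in("top","side"):
    im=arm.get_image(n)
    r=arm.outline_of("barrel",n)
    if r:
        m=r[0]["pixels"];print(n,r[0]["confidence"],r[0]["extent"],[np.round(k,1) for k in axis(n,m,z)],proj(n,[p[0],p[1],z]))
a=arm.get_image("side")[120:230,200:330]
cv2.imwrite("pics/g2.png",cv2.resize(a,None,fx=5,fy=5,interpolation=cv2.INTER_CUBIC)[:,:,::-1])
E
```

```text
time: 8.02
eef_pos: [524.7, 144.4, 138.8]
orientation: [-180.0, 0.0, 26.2]
wrist_force: [-0.6, 0.5, -1.8]
finger_gap: 28.4
grasp_force: 49.6
[524.7 144.4 138.8] [-1.79975633e+02  1.08885535e-02  2.61771831e+01] [-0.60554513  0.489377   -1.82162599] 28.369112182019972
side 0.56 [250.1, 158.2, 296.6, 185.3] [array([533.3, 149.8]), array([523. , 144.3]), np.float64(-155.2), np.float64(115.7)] [271.51746085 169.61653465]
```

View pics/g2.png

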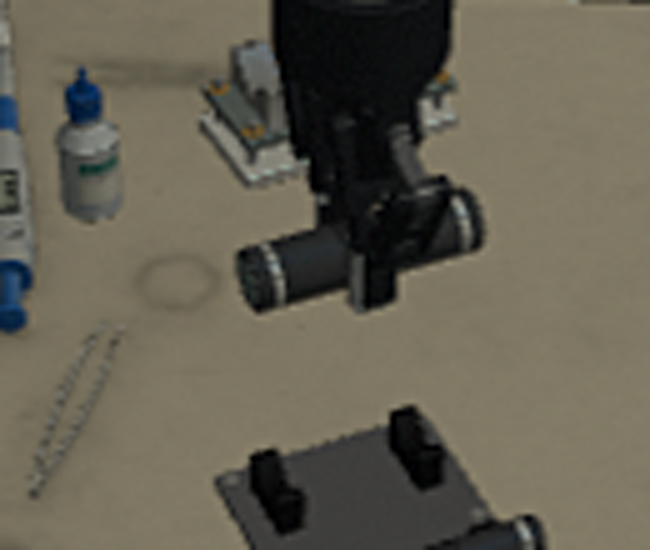

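The side view shows the barrel level in the hand. Its ends are at columns 247 and 297 and the TCP projects to 271.5, so it is centred to within about 1–2 mm. Next I carry it over to the V-block.

```bash
python3 -m crank '[[26,2,-30,0,0.5],[26,4,-50,0,0.5],[26,4,-50,0,0.5],[26,4,-55,0,0.6],[26,3,-55,0,0],[26,2,-40,0,0],[26,1,-14,0,0],[26,0,0,-20,0],[26,0,0,-25,0],[26,0,0,-20,0],[26,0,0,0,0],[26,0,0,0,0]]'
python3 - <<'E'
from meas import *
s=arm.get_state();p=s["eef_pos"];z=p[2]+19;print(np.round(p,1),np.round(s["orientation"],1),s["wrist_force"],s["finger_gap"])
im=arm.get_image("side");r=arm.outline_of("barrel","side")
if r: print(r[0]["confidence"],r[0]["extent"],[np.round(k,1) for k in axis("side",r[0]["pixels"],z)],proj("side",[p[0],p[1],z]))
print(arm.outline_of("lens_cleaner","side")[0]["extent"])
cv2.imwrite("pics/v2.png",cv2.resize(im[80:180,200:330],None,fx=6,fy=6,interpolation=cv2.INTER_CUBIC)[:,:,::-1])
E
```

```text
time: 9.78
eef_pos: [545.8, -149.2, 74.5]
orientation: [-180.0, -0.0, 28.3]
wrist_force: [0.4, -0.7, -1.3]
finger_gap: 28.5
grasp_force: 49.6
[ 545.8 -149.2   74.5] [-180.    -0.    28.3] [ 0.36682574 -0.71176233 -1.32149731] 28.531987062462314
0.5 [248.8, 112.0, 285.6, 133.8] [array([ 557.9, -141.5]), array([ 546.6, -147.6]), np.float64(-154.0), np.float64(115.8)] [265.58626582 118.23606219]
[207.2, 132.9, 228.0, 164.7]
```

View pics/v2.png

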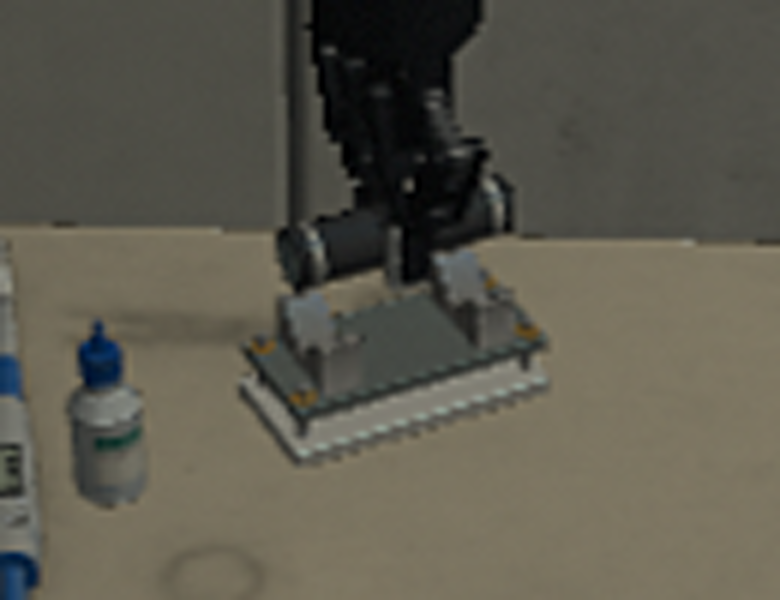

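The barrel hangs over the groove with its ends at (285,258) and (505,205) in the crop, lined up with both V's. I'll lower it gently and add a slight yaw trim.

```bash
python3 -m crank '[[26,-1,-0.5,-8,0.5],[26,0,0,-8,0.5],[26,0,0,-6,0],[26,0,0,-4,0],[26,0,0,-2,0],[26,0,0,0,0]]'; python3 -c "
from h import *;print(np.round(arm.get_state()['ft_torque'],2))"
python3 -m crank '[[26,0,0,-1,0],[26,0,0,-1,0],[26,0,0,-1,0],[26,0,0,0,0]]'; python3 -c "
from h import *;print(np.round(arm.get_state()['ft_torque'],2))"
```

```text
time: 10.68
eef_pos: [544.3, -150.4, 45.9]
orientation: [-180.0, 0.0, 29.2]
wrist_force: [0.7, 0.7, -2.0]
finger_gap: 28.7
grasp_force: 49.6
[-0.01 -0.01  0.03]
time: 11.18
eef_pos: [544.4, -149.9, 43.4]
orientation: [-180.0, -0.0, 29.3]
wrist_force: [-2.5, 3.0, 4.7]
finger_gap: 28.6
grasp_force: 50.3
[0.47 0.6  0.01]
```

```bash
python3 -m crank '[[26,-0.7,1.2,0,0],[26,0,0,-1,0],[26,0,0,0,0],[26,0,0,0,0]]'; python3 -c "
from h import *;print(np.round(arm.get_state()['ft_torque'],2))"
```

```text
time: 11.68
eef_pos: [544.2, -149.4, 42.5]
orientation: [180.0, -0.1, 29.2]
wrist_force: [-1.5, 1.0, 5.8]
finger_gap: 28.5
grasp_force: 50.3
[ 0.07  0.28 -0.19]
```

```bash
python3 -m crank '[[26,-0.3,0.5,-1,0],[26,0,0,-1,0],[26,0,0,-1,0],[26,0,0,0,0],[26,0,0,0,0]]'; python3 -c "
from h import *;print(np.round(arm.get_state()['ft_torque'],2))"
```

```text
time: 12.3
eef_pos: [544.1, -149.4, 40.0]
orientation: [179.9, -0.1, 29.2]
wrist_force: [-2.6, 0.3, 8.5]
finger_gap: 28.6
grasp_force: 50.6
[-0.08  0.41 -0.25]
```

```bash
python3 -m crank '[[26,-0.7,0,0,-0.6],[26,0,0,-1,0],[26,0,0,-1,0],[26,0,0,0,0],[26,0,0,0,0]]'; python3 -c "
from h import *;print(np.round(arm.get_state()['ft_torque'],2))"
```

```text
time: 12.92
eef_pos: [544.1, -149.3, 38.4]
orientation: [179.9, -0.1, 28.6]
wrist_force: [-1.2, 0.5, 11.8]
finger_gap: 28.8
grasp_force: 50.7
[-0.02  0.31  0.03]
```

```bash
python3 -m crank '[[26,0,0,0,0],[26,0,0,0,0],[26,0,0,0,0],[26,0,0,0,0]]'
python3 - <<'E'
from meas import *
s=arm.get_state();print(np.round(s["wrist_force"],1),np.round(s["ft_torque"],2))
im=arm.get_image("side")
cv2.imwrite("pics/v3.png",cv2.resize(im[80:180,200:330],None,fx=6,fy=6,interpolation=cv2.INTER_CUBIC)[:,:,::-1])
E
```

```text
time: 13.42
eef_pos: [544.1, -149.3, 38.4]
orientation: [179.9, -0.1, 28.6]
wrist_force: [-2.2, -0.2, 12.3]
finger_gap: 29.1
grasp_force: 50.7
[-2.2 -0.2 12.3] [0.01 0.32 0.06]
```

View pics/v3.png

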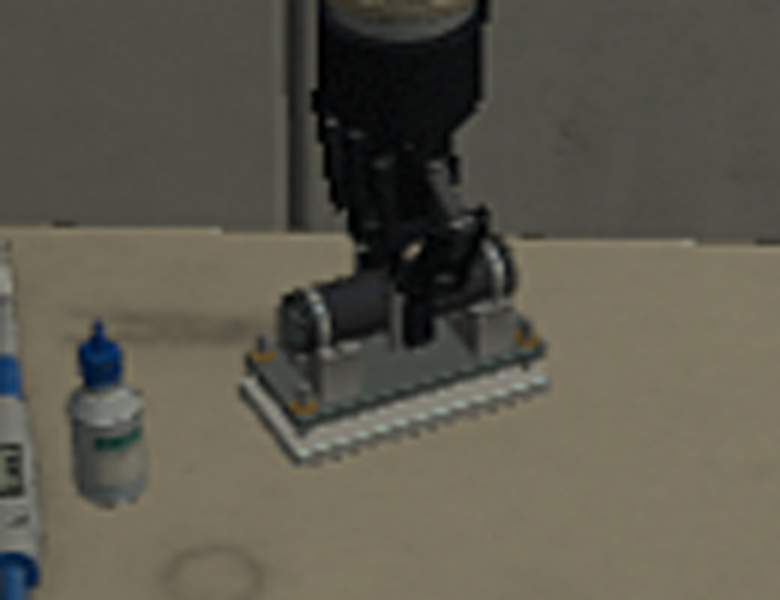

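The barrel lies in both V's. Its ends, at columns of about 290 and 507 in the crop, overhang the V's about equally. The carriage is visibly sunk, the side forces are small, and the vertical force is about 12 N.

```bash
python3 -c "
from cell import arm;print(arm.hand_in())"
```

```text
the job is handed in; nothing more can be done
None
```

I handed the job in at about 13.5 s. The thicker barrel is held pressed in both V's with about 12 N, so the block is sunk roughly 4 mm (judged from force and tool height); the thinner barrel stayed in the rack, and the bottle and tissues were never touched.

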